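# Set the length stop off a clamped sample tube

### The arm

A 6-joint arm with a two-finger parallel gripper is mounted at the origin on the work surface. World frame = base frame: x ahead of the robot, y to its left, z up, the work surface at z = 0. Lengths are in m, angles in rad, forces in N, time in s.
With the tool pointing down it reaches from about 0.2 to 0.875 m from the base axis. Payload 3.4 kg.
Tool frame: the origin (TCP) lies on the centre line of the jaws, within the pads' length; the fingertips stand manip.tcp_to_tips ahead of it and the grasp point (between the pads) lies 8 mm behind it (manip.tcp_to_tips is the distance from the TCP to the fingertips, in m); z points along the fingers, y is the direction in which the jaws open and shut (so a half turn about z gives the same grasp; the last joint's range is limited). The gripper opens to 94 mm and grips with 3 to 60 N. Pads are 16 mm wide; open, the fingers measure 119 mm over their backs; the gripper's body (75 mm by 177 mm) begins 78 mm behind the grasp point.
Start: joints at [1.051, 0.276, 1.505, -0, 1.361, -0.121], TCP at [0.223, 0.53, 0.216] pointing down, gripper open.
Joint ranges: [-2.89, 2.89], [-0.75, 2.08], [0.22, 2.7], [-1.18, 4.32], [0.11, 2.71], [-2.7, 2.7]. Speed limits (rad/s): [2.57, 2.57, 3.14, 3.14, 3.14, 3.14].

### API

Orientations are given as a unit quaternion [w, x, y, z].
In Python, from cell import sensors, optics, ticket, manip gives the robot as it stands.
- The arm moves only by the tool step_arm, never from a script. Its arguments are lists of equal length, an entry for each row: "angular": the turn, a rotation vector about the tool's x, y, z in rad, a list of three; "linear": the shift along the tool's x, y, z in m, a list of three; "jaw": the opening in per cent of the stroke, from 0 (shut) to 100 (fully open). A call has 1 to 12 rows; each row is the pose to reach, as a shift and turn from the pose commanded when the call began, along the tool's axes at that moment; what a row does not reach only later rows make up. A row lasts 1/10 s, in which the tool goes at most 50 mm and 8.59 degrees, less where a joint would pass 70% of its speed; a pose out of reach is approached as far as the arm can. A call with a gripper value outside its range is refused whole. The fingers move at their own pace and stop on an object; "grip_force" is the grip in N (left out, the last holds). Time passes only in rows, so rows that repeat a pose let the fingers close. It gives the time, the measured TCP pose, the force and the opening at its end, in the units of the state.
- sensors.observe(): the state, without advancing time (a new reading comes with each control period).
- optics.get_image(name): name is "scene" or "top" or "wrist"; returns a dict with "image" (420x560x3 uint8, red, green, blue), "mtx" (3x3 intrinsics, pixels), "R" (3x3) and "t" (3): a world point X has camera coordinates R X + t; the wrist camera has in their place "hand_eye" (4x4, takes a point from camera to tool coordinates, whose origin is the TCP and whose axes are the flange's). Camera axes: x right, y down, z forward; pixel columns grow to the right and rows downward; lengths in m; the calibration is good to about 2 mm. A picture is of the moment at which its call begins: read the wrist's pose just before it. There is no depth.
- ticket.close_job(): hands the job in, once; it reports no verdict.
Trained networks look in the newest picture that a camera, given by its name, has taken for a name from the list of things; names that differ only in an ending like _2 or _b are one class to them, and where a whole thing is asked for, a point or a joint stands for the part that bears it (a point fixed in the world has none). Each returns a list of dicts, best first, with "score" (0 to 1); they miss things now and then, are a little off and sometimes report something else, mostly with a low value. They report only what shows in the picture. A call takes as long as a camera call. They do not tell look-alikes from the thing itself.
- optics.recognise(camera, label): "location" ([x, y, z] in m, in world coordinates, good to about 4 mm: the middle of the surface that is visible of it).
- optics.outline_of(camera, label): "region" (420x560 bool, what is visible of it).
- optics.place_of(camera, label): "location" ([x, y, z] in m, in world coordinates, good to about 4 mm: a listed point, or the origin of a listed thing).
The state is a dict: "time_s": time; "joint_pos": joint angles; "qvel": joint speeds; "joint_torque": joint torques, N m; "tcp_pos": TCP position; "orientation": TCP orientation; "force": force on the tool from outside, world axes, zero at the start; "moment": the same for the moment, N m; "finger_gap": opening from 0.0 (shut) to 1.0 (fully open).
Only numpy, scipy, OpenCV 4.12 (cv2) and the standard library are available. Lean on these libraries where they do the work, as an engineer would, in place of code of your own. Each camera call takes 0.05 s, during which the arm holds its last target.

### The job

Set the slide rail's stop off the sample roller stub lying in the V-nest: swing the toggle clamp arm over centre so that it holds the stub down by itself, and only then slide the stop block along its rail until it bears firmly on the end of the stub's projecting shaft, without shoving the stub along. Let go of the block, swing the clamp arm fully back open, and leave the stub where it lay with the stop still touching the shaft's end; disturb nothing else on the bench.

Things in the scene. Friction and masses are not known exactly. Their poses are not given: they have to be found in the camera images.
- fixture: Grey steel base plate (12 mm thick) bolted on the bench, carrying V-nest, clamp bracket and slide rail. Origin on the bench surface under the middle of the V-nest; its y axis runs along tube and rail, the rail lying on the -y side; the clamp bracket stands on the +x side. The tube in the nest has its axis 57 mm above the bench.
- clamp (a joint): Toggle clamp arm hinge, rad: 0 = fully open, leaning back (start); grows as the arm swings up and over; 1.95 = arm level, its pad (75 mm from the hinge) on the tube. A spring strut drives the arm away from centre (about 0.7): beyond it the arm snaps onto the tube (about 9 N), before it springs open. Damped, about 0.25 N m s/rad.
- clamp_hinge (a point): Hinge axis of the clamp arm (parallel to the fixture's y axis), on the middle of the arm, 107 mm above the bench, 75 mm to fixture +x of the nest's middle.
- clamp_knob (a point): Centre of the black barrel knob (26 mm diameter, 34 mm long along the fixture's y, flat ends) across the arm's end, 150 mm from the hinge; closed it is 107 mm above the bench and 75 mm to fixture -x of the tube's axis, open about 246 mm above the bench. The arm is a 16 mm wide, 14 mm thick bar.
- stop (a joint): Position of the stop block on its rail, m: grows towards the tube (fixture +y), 0 at the rail's outer end, range 0.14. Slides with about 1.5 N of friction and stays where it is left.
- stop_face (a point): Middle of the stop block's flat face that looks at the tube (57 mm above the bench). Axes as the fixture's; the face is normal to y.
- stop_grip (a point): Where to grip the stop block: inside its upright steel part, 40 mm wide across the rail (fixture x), 34 mm along it, with its top 100 mm above the bench; this point is 80 mm above the bench and 17 mm behind the face.
- tube: Roller stub: rusty tube, 50 mm outside diameter, 120 mm long, about 0.5 kg, lying loose in the V-nest along the fixture's y axis, with a stiff 20 mm steel shaft sticking out of the end that faces the stop block. Origin at the middle of the tube's axis; its own y axis is its length. Pushed along with more than roughly 3 N unclamped or 15 to 20 N clamped, it slides.
- tube_end (a point): Centre of the tube's end that faces the stop block (60 mm from the tube's middle towards its own -y). The shaft (20 mm diameter, on the tube's axis) projects beyond this point by 8 to 28 mm, differently each time; how far is not reported: feel for its end.
- washer: Bystander: bronze thrust washer lying flat, 64 mm across, 6 mm thick. Origin under its centre.
- sleeve_a: Bystander: brass spacer sleeve standing upright, 32 mm across, 40 mm tall. Origin under its centre.
- sleeve_b: Bystander: brass spacer sleeve like the other. Origin under its centre.
- housing: Bystander: dull grey bearing housing on a 100 x 60 mm foot, 76 mm tall. Origin under its centre.
Not all that is in view belongs to the job. What is meant by the tube is not blue or green, and is the smaller of those in its own colour.

How it is judged:
On the way, in this order (a step that is already met when the one before it is completed fails the run):
1. the clamp arm is over centre and presses on the stub by itself, fingers off it (value of joint clamp above 1.83 rad and contact force between clamp and tube above 5 N and contact force between the fingers and clamp below 0.5 N), for 0.2 s.
2. the stop block bears on the clamped stub's shaft with more than 3 N (value of joint clamp above 1.83 rad and contact force between clamp and tube above 5 N and contact force between stop and tube above 3 N), for 0.1 s.
3. the clamp arm is fully back open (value of joint clamp below 0.1 rad), for 0.2 s.
At the end, for the whole second after the job is handed in: The clamp arm stands fully open (joint below 0.1 rad), the stop block's face is within 2.5 mm of the end of the stub's shaft (whose middle lies 30 mm behind its end), and the stub lies at rest in the V-nest within 3 mm of where it started (value of joint clamp below 0.1 rad and y of shaft_c0 in the frame of stop_face between 0.0275 and 0.0325 m and distance of tube from where it was at the start of the episode below 0.003 m and angle between the y axis of tube and the y axis of fixture, either way round below 0.05 rad and linear speed of tube below 0.01 m/s); the robot touches nothing.
It fails at once if the stub is shoved more than 3 mm (distance of tube from where it was at the start of the episode above 0.003 m).
It fails at once if a bystander is moved more than 15 mm (distance of any of washer, sleeve_a, sleeve_b, housing from where it was at the start of the episode above 0.015 m).
It also fails if it takes over 64 s, if anything falls off the work surface, if the arm or the gripper's body presses on something with over 40 N, if the wrist force passes 120 N, or if a joint passes its speed limit or range.

## Working session

There is one attempt and no reset: what is moved stays moved. The work goes in short steps, Python scripts to look and compute and a tool call to move; the robot and the scene stay as the last step left them, time stands still between calls to the robot, and variables do not carry over. Pictures are saved under pics/ and viewed, and the job is handed in when it is done.

Besides the shell and the picture viewer there is one more tool, called after "Call:" as name(argument=value, ...) on one line, values as JSON. step_arm: Moves the arm, as the interface text tells. Its arguments: {"type":"object","properties":{"angular":{"type":"array"},"linear":{"type":"array"},"jaw":{"type":"array"},"grip_force":{"type":"number"}},"required":["angular","linear","jaw"]}

```bash
ls; mkdir -p pics
python3 - <<'E'
from cell import sensors, optics, ticket, manip
import cv2
print(sensors.observe()); print(manip.tcp_to_tips)
for c in ["scene","top"]:
    d=optics.get_image(c); cv2.imwrite(f"pics/{c}0.png",d["image"][:,:,::-1])
    for l in ["fixture","clamp_hinge","clamp_knob","stop_face","stop_grip","tube","tube_end","washer","sleeve_a","housing"]:
        print(c,l,[(round(r["score"],2),[round(float(v),4) for v in r["location"]]) for r in optics.place_of(c,l)[:4]])
E
```

```text
pics
{'time_s': 0.0, 'joint_pos': array([ 1.05102268e+00,  2.76580453e-01,  1.50615645e+00, -1.68664269e-05,
        1.36068667e+00, -1.21002649e-01]), 'qvel': array([ 0.00013688, -0.00087596, -0.00116025, -0.00042655,  0.00199875,
        0.00015313]), 'joint_torque': array([ 7.20095086e-04, -4.04587018e+01, -2.37229657e+01,  7.03807035e-02,
        3.44573159e-02, -1.41590535e-04]), 'tcp_pos': array([0.22299406, 0.5293859 , 0.21560374]), 'orientation': array([-2.80482988e-04,  1.98065225e-01,  9.80188415e-01, -8.71469589e-04]), 'force': array([-0.41088167, -0.46569755, -0.13207116]), 'moment': array([-0.01841845, -0.02960415,  0.03371411]), 'finger_gap': 1.001315284443547}
0.011
scene fixture [(0.87, [0.5634, 0.0286, 0.0035])]
scene clamp_hinge [(0.71, [0.6324, 0.0206, 0.1057])]
scene clamp_knob [(0.86, [0.6876, 0.0141, 0.2458])]
scene stop_face [(0.65, [0.5403, -0.1304, 0.0573])]
scene stop_grip [(0.89, [0.5331, -0.1498, 0.0813])]
scene tube [(0.94, [0.5819, 0.2338, 0.0213]), (0.92, [0.3392, -0.0745, 0.0299]), (0.9, [0.3153, 0.2094, 0.0314]), (0.71, [0.5596, 0.0363, 0.0551])]
scen
[... 518 characters left out ...]
1, 0.1028]), (0.65, [0.5944, 0.3807, 0.0009]), (0.41, [0.5358, -0.1527, 0.0757])]
top clamp_knob [(0.98, [0.688, 0.0116, 0.2438])]
top stop_face [(0.95, [0.5311, -0.1301, 0.0569])]
top stop_grip [(0.79, [0.5352, -0.1494, 0.0768])]
top tube [(0.98, [0.3099, 0.207, 0.034]), (0.85, [0.3297, -0.0712, 0.0331]), (0.81, [0.5567, 0.03, 0.0554]), (0.69, [0.5772, 0.2328, 0.0245])]
top tube_end [(0.94, [0.5534, -0.0249, 0.0598]), (0.91, [0.3869, 0.2254, 0.0333]), (0.69, [0.2605, -0.043, 0.0351]), (0.6, [0.5471, 0.2838, 0.026])]
top washer [(0.67, [0.4487, -0.3632, 0.0037])]
top sleeve_a [(0.59, [0.4741, 0.3693, 0.0001]), (0.47, [0.559, -0.3497, -0.0035])]
top housing [(0.63, [0.5948, 0.3836, -0.0025])]
```

View pics/scene0.png

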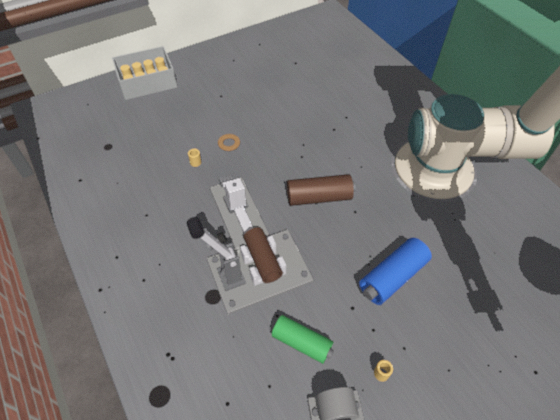

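View pics/top0.png

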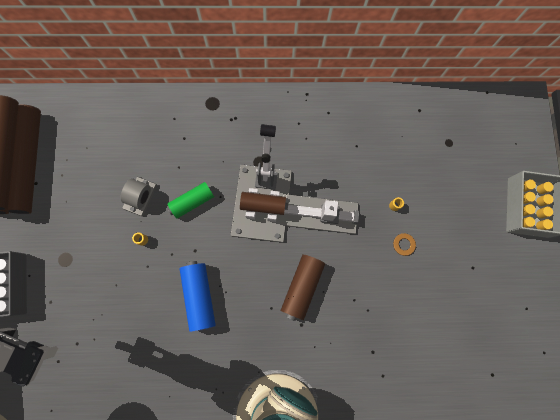

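The tube is the smaller brown one in the nest: about (262,254) in the scene view and (262,203) in the top view. The larger brown tube at (320,190) and the blue and green ones are decoys. Next I fit the fixture frame.

```bash
cat > fit.py <<'E'
import numpy as np
from scipy.optimize import least_squares
obs=[("f",.5634,.0286),("f",.5545,.0306),("h",.6324,.0206),("h",.636,.0191),("k",.6876,.0141),("k",.688,.0116),("s",.5403,-.1304),("s",.5311,-.1301),("g",.5331,-.1498),("g",.5352,-.1494),("e",.5552,-.0274),("e",.5534,-.0249),("t",.5596,.0363),("t",.5567,.03)]
def w(p,a,b):
    c,s=np.cos(p[2]),np.sin(p[2]); return np.array([p[0]+c*a-s*b,p[1]+s*a+c*b])
def m(p): return dict(f=(0,0),h=(.075,0),k=(.1305,0),s=(0,p[3]),g=(0,p[3]-.017),e=(0,-.06+p[4]),t=(0,p[4]))
def res(p): 
    M=m(p); return np.concatenate([w(p,*M[o[0]])-o[1:] for o in obs])
r=least_squares(res,[.56,.03,-.14,-.16,0],loss="soft_l1",f_scale=.004)
p=r.x
if __name__=="__main__":
    print(p.round(4),(res(p)*1000).round(1))
    for k,v in m(p).items(): print(k,w(p,*v).round(4))
    for th in np.arange(0,2,.15):
        a=np.arctan2(.139,.0555)+th
        print(round(th,2),w(p,.075+.15*np.cos(a),0).round(4),round(.107+.15*np.sin(a),4))
E
python3 fit.py
```

```text
[ 0.5591  0.03   -0.1353 -0.1631  0.0034] [-4.3  1.4  4.6 -0.6  1.  -0.7 -2.6  0.8  0.8 -1.7  0.4  0.8 -3.2 -1.2
  6.  -1.5  1.7  1.4 -0.4  1.  -3.7  1.3 -1.9 -1.2 -0.  -2.9  2.9  3.4]
f [0.5591 0.03  ]
h [0.6334 0.0199]
k [0.6884 0.0124]
s [ 0.5371 -0.1316]
g [ 0.5348 -0.1484]
e [ 0.5515 -0.0261]
t [0.5596 0.0334]
0.0 [0.6885 0.0124] 0.2463
0.15 [0.6673 0.0153] 0.2531
0.3 [0.6453 0.0183] 0.2565
0.45 [0.623  0.0213] 0.2566
0.6 [0.601  0.0243] 0.2534
0.75 [0.5797 0.0272] 0.2468
0.9 [0.5596 0.0299] 0.2372
1.05 [0.5411 0.0324] 0.2246
1.2 [0.5247 0.0347] 0.2093
1.35 [0.5108 0.0366] 0.1918
1.5 [0.4996 0.0381] 0.1723
1.65 [0.4915 0.0392] 0.1514
1.8 [0.4865 0.0399] 0.1295
1.95 [0.4848 0.0401] 0.1071
```

```bash
cat > h.py <<'E'
import numpy as np, sys
from scipy.spatial.transform import Rotation as Ro
from cell import sensors, optics, ticket, manip
from fit import p,w
YAW=p[2]
def cur():
    s=sensors.observe(); q=s["orientation"]; return s, np.array(s["tcp_pos"]), Ro.from_quat([q[1],q[2],q[3],q[0]])
def down(jaw_ang):  # tool z down, tool y at world angle jaw_ang
    y=np.array([np.cos(jaw_ang),np.sin(jaw_ang),0]); z=np.array([0,0,-1.]); x=np.cross(y,z)
    return Ro.from_matrix(np.c_[x,y,z])
def rel(P,R=None):
    s,t,r=cur(); 
    lin=r.inv().apply(np.array(P)-t); ang=(r.inv()*R).as_rotvec() if R is not None else np.zeros(3)
    print("lin",lin.round(4).tolist(),"ang",ang.round(4).tolist()); return lin,ang
E
python3 - <<'E'
from h import *
rel([.6885,.0124,.33],down(np.pi/2+YAW))
s,t,r=cur(); print(r.as_matrix().round(3))
E
```

```text
lin [-0.6296, -0.2963, -0.1135] ang [0.0001, 0.0001, -0.2634]
[[-0.922  0.388  0.   ]
 [ 0.388  0.922  0.   ]
 [-0.     0.    -1.   ]]
```

Call:
step_arm(linear=[[0,0,-0.05],[-0.05,-0.02,-0.1135],[-0.63,-0.296,-0.1135],[-0.63,-0.296,-0.1135],[-0.63,-0.296,-0.1135],[-0.63,-0.296,-0.1135],[-0.63,-0.296,-0.1135],[-0.63,-0.296,-0.1135],[-0.63,-0.296,-0.1135],[-0.63,-0.296,-0.1135],[-0.63,-0.296,-0.1135],[-0.63,-0.296,-0.1135]], angular=[[0,0,0],[0,0,-0.1],[0,0,-0.263],[0,0,-0.263],[0,0,-0.263],[0,0,-0.263],[0,0,-0.263],[0,0,-0.263],[0,0,-0.263],[0,0,-0.263],[0,0,-0.263],[0,0,-0.263]], jaw=[100,100,100,100,100,100,100,100,100,100,100,100])

```text
time_s: 2.3
tcp_pos: [0.578, 0.136, 0.3238]
orientation: [0.0, 0.068, 0.998, 0.0]
force: [-0.5, -0.2, -0.6]
finger_gap: 1.0
```

Run:
```python
from h import *
rel([.6885,.0124,.33],down(np.pi/2+YAW)); print(cur()[0]["joint_pos"].round(3))
```

```text
lin [-0.1262, -0.1074, -0.0062] ang [0.0005, 0.0005, -0.0007]
[ 0.114  0.267  1.258  0.     1.616 -1.321]
```

Call:
step_arm(linear=[[-0.126,-0.107,-0.006],[-0.126,-0.107,-0.006],[-0.126,-0.107,-0.006],[-0.126,-0.107,-0.006],[-0.126,-0.107,-0.006],[-0.126,-0.107,-0.006]], angular=[[0,0,0],[0,0,0],[0,0,0],[0,0,0],[0,0,0],[0,0,0]], jaw=[100,100,100,100,100,100])

```text
time_s: 2.9
tcp_pos: [0.6865, 0.0157, 0.3293]
orientation: [-0.001, 0.068, 0.998, 0.001]
force: [-0.3, 0.4, -0.0]
finger_gap: 0.998
```

Run:
```python
from h import *
import cv2
rel([.6885,.0124,.33],down(np.pi/2+YAW))
s,t,r=cur()
d=optics.get_image("wrist"); cv2.imwrite("pics/w1.png",d["image"][:,:,::-1])
for l in ["clamp_knob","clamp_hinge","stop_grip","tube_end"]:
    print(l,[(round(q["score"],2),q["location"]) for q in optics.place_of("wrist",l)[:3]])
```

```text
lin [-0.0025, -0.0029, -0.0007] ang [0.0012, -0.0016, -0.0001]
clamp_knob [(0.85, [0.6889, 0.0141, 0.2424])]
clamp_hinge [(0.66, [0.6369, 0.023, 0.1067])]
stop_grip [(0.78, [0.5349, -0.1474, 0.0796])]
tube_end [(0.88, [0.5491, -0.0289, 0.0532]), (0.78, [0.5485, 0.2841, 0.0272]), (0.25, [0.6339, 0.0239, 0.106])]
```

View pics/w1.png

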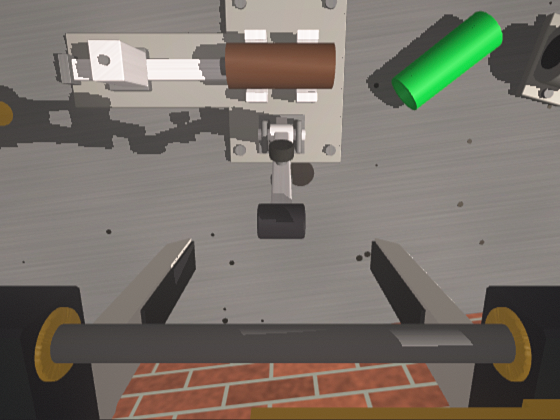

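The black knob is centred between the fingers, at about (281,221). I descend and grip it lightly.

Call:
step_arm(linear=[[-0.002,-0.002,0.04],[-0.002,-0.002,0.09],[-0.002,-0.002,0.091],[-0.002,-0.002,0.091],[-0.002,-0.002,0.091],[-0.002,-0.002,0.091],[-0.002,-0.002,0.091],[-0.002,-0.002,0.091],[-0.002,-0.002,0.091]], angular=[[0,0,0],[0,0,0],[0,0,0],[0,0,0],[0,0,0],[0,0,0],[0,0,0],[0,0,0],[0,0,0]], jaw=[100,100,100,60,30,20,20,20,20], grip_force=12)

```text
time_s: 4.05
tcp_pos: [0.6893, 0.0123, 0.2392]
orientation: [0.001, 0.068, 0.998, 0.0]
force: [-0.6, -0.6, -0.4]
finger_gap: 0.522
```

Run:
```python
from h import *
import cv2
s,t,r=cur(); print(t.round(4),s["finger_gap"],s["force"])
d=optics.get_image("wrist"); cv2.imwrite("pics/w2.png",d["image"][:,:,::-1])
d=optics.get_image("scene"); cv2.imwrite("pics/s2.png",d["image"][:,:,::-1])
```

```text
[0.6893 0.0123 0.2392] 0.5223814659889888 [-0.59572858 -0.57042321 -0.36991186]
```

View pics/w2.png

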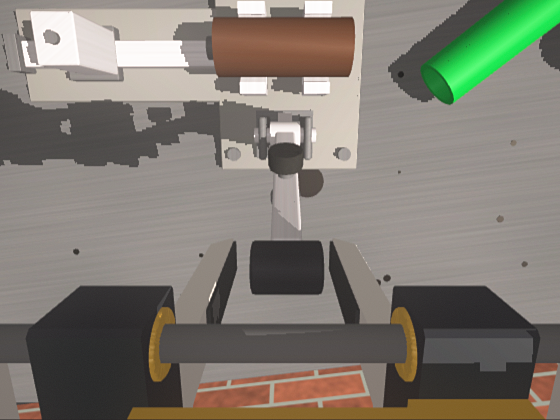

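Call:
step_arm(linear=[[0,0,0],[0,0,0],[0,0,0],[0,0,0],[0,0,0]], angular=[[0,0,0],[0,0,0],[0,0,0],[0,0,0],[0,0,0]], jaw=[20,20,20,20,20], grip_force=12)

```text
time_s: 4.65
tcp_pos: [0.6893, 0.0141, 0.2386]
orientation: [0.0, 0.068, 0.998, 0.001]
force: [1.1, 4.6, 0.2]
finger_gap: 0.359
```

Run:
```python
from h import *
s,t,r=cur(); print(t.round(4),s["finger_gap"],s["force"])
th0=0
P0=t
for th in [0,.15,.3,.45,.6,.75,.9,1.05,1.2,1.35,1.5,1.65,1.75,1.8,1.85,1.95]:
    a0=np.arctan2(.139,.0555); a=a0+th
    dx=.15*(np.cos(a)-np.cos(a0)); dz=.15*(np.sin(a)-np.sin(a0))
    print(th,"lin x",round(-dx,4),"z",round(-dz,4))
```

```text
[0.6893 0.0141 0.2386] 0.3587766673610802 [1.14167755 4.5922837  0.16465196]
0 lin x -0.0 z -0.0
0.15 lin x 0.0214 z -0.0067
0.3 lin x 0.0437 z -0.0102
0.45 lin x 0.0661 z -0.0103
0.6 lin x 0.0884 z -0.0071
0.75 lin x 0.1099 z -0.0005
0.9 lin x 0.1302 z 0.0091
1.05 lin x 0.1488 z 0.0217
1.2 lin x 0.1653 z 0.037
1.35 lin x 0.1794 z 0.0545
1.5 lin x 0.1906 z 0.074
1.65 lin x 0.1989 z 0.0949
1.75 lin x 0.2026 z 0.1094
1.8 lin x 0.2039 z 0.1168
1.85 lin x 0.2049 z 0.1242
1.95 lin x 0.2056 z 0.1392
```

Call:
step_arm(linear=[[0.0105,0.0018,-0.0037],[0.0214,0.0018,-0.0067],[0.0325,0.0018,-0.0088],[0.0437,0.0018,-0.0102],[0.055,0.0018,-0.0106],[0.0661,0.0018,-0.0103],[0.0773,0.0018,-0.009],[0.0884,0.0018,-0.0071],[0.0993,0.0018,-0.0042],[0.1099,0.0018,-0.0005],[0.1202,0.0018,0.0039],[0.1302,0.0018,0.0091]], angular=[[0,0,0],[0,0,0],[0,0,0],[0,0,0],[0,0,0],[0,0,0],[0,0,0],[0,0,0],[0,0,0],[0,0,0],[0,0,0],[0,0,0]], jaw=[20,20,20,20,20,20,20,20,20,20,20,20])

```text
time_s: 5.85
tcp_pos: [0.5576, 0.032, 0.2294]
orientation: [-0.002, 0.068, 0.998, -0.0]
force: [-0.7, 2.1, 2.8]
finger_gap: 0.361
```

Run:
```python
from h import *
import cv2
s,t,r=cur(); print(t.round(4),s["finger_gap"],s["force"],s["moment"])
d=optics.get_image("scene"); cv2.imwrite("pics/s3.png",cv2.resize(d["image"][150:330,130:370,::-1],None,fx=3,fy=3))
```

```text
[0.5576 0.032  0.2294] 0.36143147627145433 [-0.74975389  2.06868629  2.82681329] [ 0.30041324  0.05641574 -0.00197628]
```

View pics/s3.png

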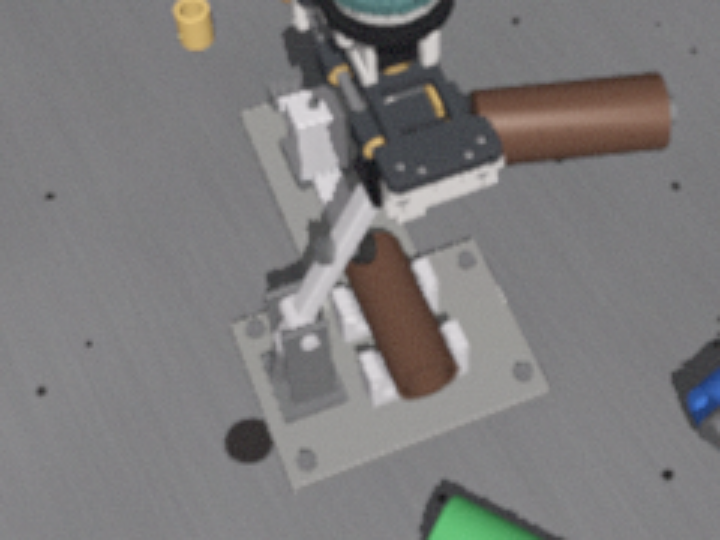

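Call:
step_arm(linear=[[0.0095,0,0.006],[0.0186,0,0.0126],[0.0271,0,0.02],[0.0351,0,0.0279],[0.0425,0,0.0364],[0.0492,0,0.0454],[0.0552,0,0.055],[0.0604,0,0.0649],[0.065,0,0.0752],[0.0687,0,0.0858],[0.0715,0,0.096],[0.0724,0,0.1003]], angular=[[0,0,0],[0,0,0],[0,0,0],[0,0,0],[0,0,0],[0,0,0],[0,0,0],[0,0,0],[0,0,0],[0,0,0],[0,0,0],[0,0,0]], jaw=[20,20,20,20,20,20,20,20,20,20,20,20])

```text
time_s: 7.1
tcp_pos: [0.4877, 0.0415, 0.1276]
orientation: [-0.001, 0.068, 0.998, -0.0]
force: [-5.1, 0.6, -3.3]
finger_gap: 0.361
```

Run:
```python
from h import *
s,t,r=cur(); print(t.round(4),s["finger_gap"],s["force"],s["moment"])
```

```text
[0.4877 0.0415 0.1276] 0.3610166432570465 [-5.0814081   0.58499823 -3.26745369] [0.08113801 0.6420911  0.01838588]
```

Call:
step_arm(linear=[[0,0,0],[0,0,0],[0,0,0],[0,0,0],[0,0,0],[0,0,0],[0,0,0],[0,0,0]], angular=[[0,0,0],[0,0,0],[0,0,0],[0,0,0],[0,0,0],[0,0,0],[0,0,0],[0,0,0]], jaw=[100,100,100,100,100,100,100,100])

```text
time_s: 7.9
tcp_pos: [0.4886, 0.0416, 0.1292]
orientation: [0.0, 0.068, 0.998, 0.0]
force: [-0.3, -0.5, -0.0]
finger_gap: 0.987
```

Run:
```python
from h import *
import cv2
s,t,r=cur(); print(t.round(4),s["finger_gap"],s["force"])
d=optics.get_image("wrist"); cv2.imwrite("pics/w4.png",d["image"][:,:,::-1])
for l in ["clamp_knob","stop_grip","stop_face"]:
    print(l,[(round(q["score"],2),q["location"]) for q in optics.place_of("wrist",l)[:3]])
G=list(w(p,0,p[3]-.017)); print(G)
rel([G[0],G[1],.2],down(YAW)); rel([G[0],G[1],.2],down(YAW+np.pi))
```

```text
[0.4886 0.0416 0.1292] 0.9872047885135337 [-0.33693499 -0.46075893 -0.00128615]
clamp_knob [(0.95, [0.4814, 0.0433, 0.1044])]
stop_grip []
stop_face []
[np.float64(0.5348140257699001), np.float64(-0.14842581704296656)]
lin [-0.0716, -0.182, -0.0709] ang [0.0001, -0.0001, 1.5703]
lin [-0.0716, -0.182, -0.0709] ang [0.0001, 0.0001, -1.5713]
```

View pics/w4.png

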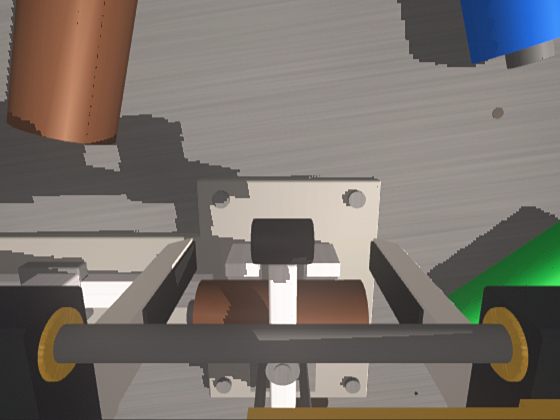

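The clamp is closed: the knob is at (282,240) with z≈0.104, and the fingers are clear. I go up, turn 90° and move over the stop.

Call:
step_arm(linear=[[0,0,-0.04],[0,0,-0.071],[-0.0716,-0.182,-0.071],[-0.0716,-0.182,-0.071],[-0.0716,-0.182,-0.071],[-0.0716,-0.182,-0.071],[-0.0716,-0.182,-0.071],[-0.0716,-0.182,-0.071],[-0.0716,-0.182,-0.071],[-0.0716,-0.182,-0.071],[-0.0716,-0.182,-0.071],[-0.0716,-0.182,-0.071]], angular=[[0,0,0],[0,0,0.15],[0,0,0.3],[0,0,0.45],[0,0,0.6],[0,0,0.75],[0,0,0.9],[0,0,1.05],[0,0,1.2],[0,0,1.35],[0,0,1.5],[0,0,1.57]], jaw=[100,100,100,100,100,100,100,100,100,100,100,100])

```text
time_s: 9.3
tcp_pos: [0.5347, -0.1484, 0.2]
orientation: [-0.0, 0.755, 0.656, -0.0]
force: [0.2, 0.1, -0.1]
finger_gap: 1.003
```

Call:
step_arm(linear=[[0,0,0],[0,0,0]], angular=[[0,0,0],[0,0,0]], jaw=[100,100])

```text
time_s: 9.5
tcp_pos: [0.5348, -0.1484, 0.2001]
orientation: [-0.0, 0.753, 0.658, -0.0]
force: [0.0, -0.4, 0.5]
finger_gap: 0.997
```

Run:
```python
from h import *
import cv2
G=list(w(p,0,p[3]-.017))
rel([G[0],G[1],.2],down(YAW)); print(cur()[0]["joint_pos"].round(2), cur()[2].as_matrix().round(3))
for c in ["wrist","top","scene"]:
  d=optics.get_image(c); cv2.imwrite(f"pics/{c}5.png",d["image"][:,:,::-1])
  for l in ["stop_grip","stop_face","clamp_knob","tube_end"]:
    print(c,l,[(round(q["score"],2),np.round(q["location"],4)) for q in optics.place_of(c,l)[:2]])
```

```text
lin [-0.0, 0.0, 0.0001] ang [-0.0001, -0.0001, 0.0019]
[-0.4   0.26  1.58  0.    1.31 -0.26] [[ 0.133  0.991 -0.   ]
 [ 0.991 -0.133  0.   ]
 [ 0.    -0.    -1.   ]]
wrist stop_grip [(0.72, array([ 0.5366, -0.1471,  0.0813]))]
wrist stop_face [(0.74, array([ 0.5314, -0.1323,  0.0556]))]
wrist clamp_knob []
wrist tube_end [(0.85, array([ 0.5542, -0.03  ,  0.0521])), (0.33, array([ 0.5335, -0.1475,  0.081 ]))]
top stop_grip [(0.37, array([ 0.5335, -0.1505,  0.0782]))]
top stop_face [(0.53, array([ 0.5316, -0.1305,  0.0555]))]
top clamp_knob [(0.63, array([0.4844, 0.0419, 0.1049]))]
top tube_end [(0.95, array([0.3906, 0.2214, 0.0322])), (0.91, array([ 0.5552, -0.028 ,  0.0571]))]
scene stop_grip [(0.58, array([ 0.5312, -0.1495,  0.0803]))]
scene stop_face [(0.58, array([ 0.5383, -0.1316,  0.0565]))]
scene clamp_knob [(0.75, array([0.4858, 0.0406, 0.107 ]))]
scene tube_end [(0.95, array([ 0.5523, -0.0266,  0.0524])), (0.87, array([0.5536, 0.2816, 0.0233]))]
```

View pics/wrist5.png

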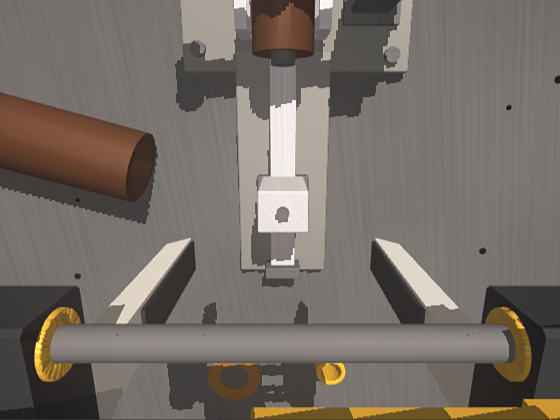

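The clamp knob reads closed in both fixed cameras, and the stop at (283,205) is centred between the fingers. I descend and grip it.

Call:
step_arm(linear=[[0,0,0.05],[0,0,0.1],[0,0,0.125],[0,0,0.125],[0,0,0.125],[0,0,0.125],[0,0,0.125],[0,0,0.125],[0,0,0.125],[0,0,0.125],[0,0,0.125],[0,0,0.125]], angular=[[0,0,0],[0,0,0],[0,0,0],[0,0,0],[0,0,0],[0,0,0],[0,0,0],[0,0,0],[0,0,0],[0,0,0],[0,0,0],[0,0,0]], jaw=[100,100,100,60,30,30,30,30,30,30,30,30], grip_force=12)

```text
time_s: 11.45
tcp_pos: [0.5347, -0.1484, 0.0755]
orientation: [-0.0, 0.753, 0.658, -0.0]
force: [-1.8, -0.0, 4.3]
finger_gap: 0.426
```

Run:
```python
from h import *
import cv2
s,t,r=cur(); print(t.round(4),s["finger_gap"],s["force"],s["moment"])
d=optics.get_image("wrist"); cv2.imwrite("pics/w6.png",d["image"][:,:,::-1])
T=np.linalg.inv(d["hand_eye"]); 
def pr(X):
    c=T@np.r_[r.inv().apply(np.array(X)-t),1]; u=d["mtx"]@c[:3]; return (u[:2]/u[2]).round(0)
for y in [-.0566,-.065,-.07,-.075,-.08,-.085]:
    print(y,pr(np.r_[w(p,0,y),.067]),pr(np.r_[w(p,.01,y),.057]))
```

```text
[ 0.5347 -0.1484  0.0755] 0.4259224274191039 [-1.79761332 -0.02785569  4.25858671] [-0.0151038   0.28824318  0.03265825]
-0.0566 [284.  -6.] [305.   1.]
-0.065 [284.  15.] [305.  21.]
-0.07 [284.  27.] [305.  32.]
-0.075 [284.  39.] [305.  43.]
-0.08 [284.  51.] [305.  54.]
-0.085 [284.  62.] [304.  65.]
```

View pics/w6.png

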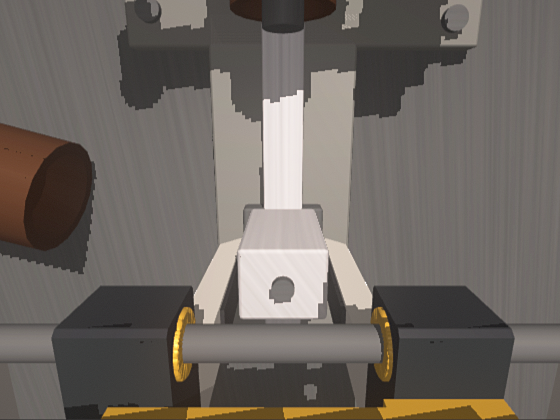

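The block is gripped (gap 0.426, about 40 mm). The shaft's end at row ~29 puts it at fixture y≈-0.070, so about 93 mm of travel. I slide 82 mm first.

Call:
step_arm(linear=[[0.004,0,0],[0.012,0,0],[0.022,0,0],[0.032,0,0],[0.042,0,0],[0.052,0,0],[0.062,0,0],[0.07,0,0],[0.076,0,0],[0.08,0,0],[0.082,0,0],[0.082,0,0]], angular=[[0,0,0],[0,0,0],[0,0,0],[0,0,0],[0,0,0],[0,0,0],[0,0,0],[0,0,0],[0,0,0],[0,0,0],[0,0,0],[0,0,0]], jaw=[30,30,30,30,30,30,30,30,30,30,30,30])

```text
time_s: 12.7
tcp_pos: [0.5458, -0.0668, 0.0755]
orientation: [0.0, 0.753, 0.658, -0.0]
force: [-1.8, 1.0, 5.4]
finger_gap: 0.422
```

Run:
```python
from h import *
import cv2
s,t,r=cur(); print(t.round(4),s["finger_gap"],s["force"],r.inv().apply(s["force"]).round(2))
d=optics.get_image("wrist"); cv2.imwrite("pics/w7.png",d["image"][:,:,::-1])
d=optics.get_image("scene"); cv2.imwrite("pics/s7.png",cv2.resize(d["image"][150:330,130:370,::-1],None,fx=3,fy=3))
```

```text
[ 0.5458 -0.0668  0.0755] 0.42219365851985824 [-1.83131138  0.95948811  5.40138924] [ 0.7  -1.94 -5.4 ]
```

View pics/w7.png

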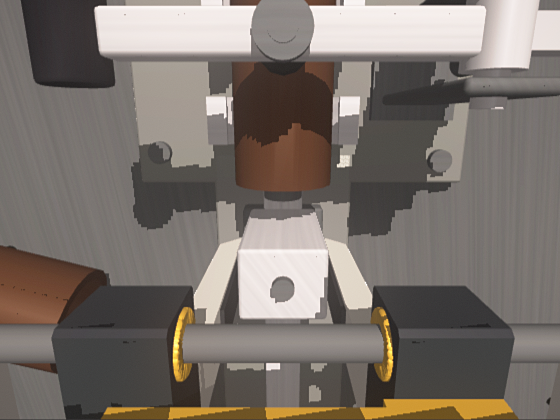

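View pics/s7.png

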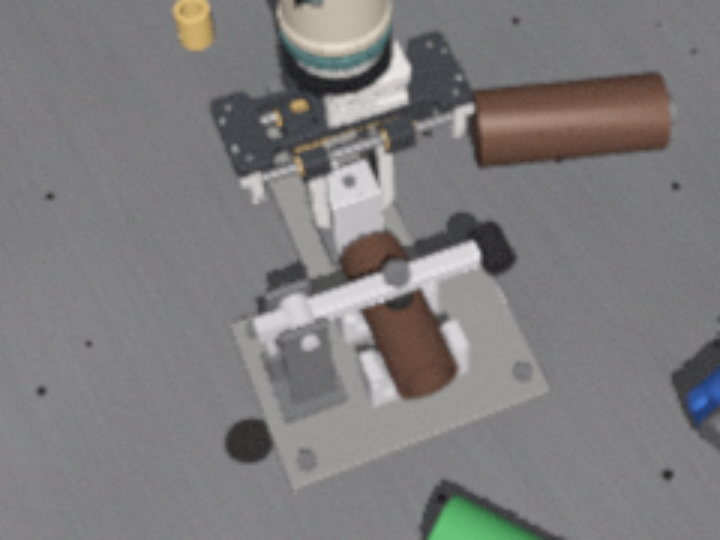

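The clamp is closed on the tube and the block's face is close to the shaft. I creep from here.

Call:
step_arm(linear=[[0.001,0,0],[0.002,0,0],[0.003,0,0],[0.003,0,0]], angular=[[0,0,0],[0,0,0],[0,0,0],[0,0,0]], jaw=[30,30,30,30])

```text
time_s: 13.2
tcp_pos: [0.5461, -0.0643, 0.0755]
orientation: [0.0, 0.753, 0.658, -0.0]
force: [-1.4, -1.1, 5.3]
finger_gap: 0.423
```

Call:
step_arm(linear=[[0.001,0,0],[0.002,0,0],[0.002,0,0]], angular=[[0,0,0],[0,0,0],[0,0,0]], jaw=[30,30,30])

```text
time_s: 13.5
tcp_pos: [0.5464, -0.0623, 0.0755]
orientation: [0.0, 0.753, 0.658, -0.0]
force: [-2.2, -1.1, 6.1]
finger_gap: 0.426
```

Call:
step_arm(linear=[[0.001,0,0],[0.001,0,0]], angular=[[0,0,0],[0,0,0]], jaw=[30,30])

```text
time_s: 13.7
tcp_pos: [0.5465, -0.0613, 0.0756]
orientation: [0.0, 0.753, 0.658, -0.0]
force: [-1.8, -1.7, 5.6]
finger_gap: 0.424
```

Call:
step_arm(linear=[[0.001,0,0],[0.001,0,0]], angular=[[0,0,0],[0,0,0]], jaw=[30,30])

```text
time_s: 13.9
tcp_pos: [0.5466, -0.0603, 0.0755]
orientation: [0.0, 0.753, 0.658, -0.0]
force: [-2.3, -0.7, 5.4]
finger_gap: 0.425
```

Call:
step_arm(linear=[[0.001,0,0],[0.001,0,0]], angular=[[0,0,0],[0,0,0]], jaw=[30,30])

```text
time_s: 14.1
tcp_pos: [0.5468, -0.0593, 0.0756]
orientation: [0.0, 0.753, 0.658, -0.0]
force: [-2.0, -0.8, 5.4]
finger_gap: 0.425
```

Call:
step_arm(linear=[[0.001,0,0],[0.001,0,0]], angular=[[0,0,0],[0,0,0]], jaw=[30,30])

```text
time_s: 14.3
tcp_pos: [0.5469, -0.0584, 0.0756]
orientation: [0.0, 0.753, 0.658, -0.0]
force: [-1.8, -1.1, 5.7]
finger_gap: 0.427
```

Call:
step_arm(linear=[[0.001,0,0],[0.001,0,0]], angular=[[0,0,0],[0,0,0]], jaw=[30,30])

```text
time_s: 14.5
tcp_pos: [0.547, -0.0574, 0.0755]
orientation: [0.0, 0.753, 0.658, -0.0]
force: [-2.2, -0.1, 5.5]
finger_gap: 0.424
```

Call:
step_arm(linear=[[0.001,0,0],[0.001,0,0]], angular=[[0,0,0],[0,0,0]], jaw=[30,30])

```text
time_s: 14.7
tcp_pos: [0.5472, -0.0564, 0.0755]
orientation: [0.0, 0.753, 0.658, -0.0]
force: [-2.5, -0.6, 5.9]
finger_gap: 0.424
```

Run:
```python
from h import *
import cv2
s,t,r=cur(); print(t.round(4),s["finger_gap"],r.inv().apply(s["force"]).round(2))
d=optics.get_image("wrist"); cv2.imwrite("pics/w8.png",cv2.resize(d["image"][130:310,180:400,::-1],None,fx=3,fy=3))
```

```text
[ 0.5472 -0.0564  0.0755] 0.4243311751669504 [-0.96 -2.35 -5.85]
```

View pics/w8.png

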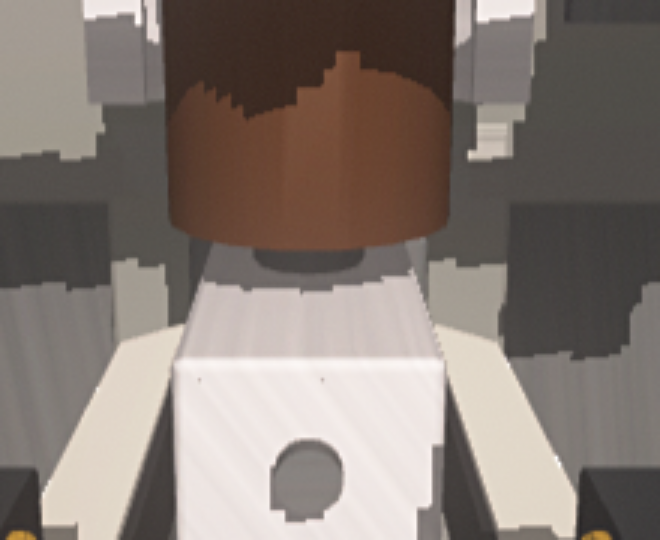

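Call:
step_arm(linear=[[0.001,0,0],[0.001,0,0]], angular=[[0,0,0],[0,0,0]], jaw=[30,30])

```text
time_s: 14.95
tcp_pos: [0.5473, -0.0554, 0.0755]
orientation: [0.0, 0.753, 0.658, -0.0]
force: [-2.1, -0.8, 6.0]
finger_gap: 0.422
```

Call:
step_arm(linear=[[0.001,0,0],[0.001,0,0]], angular=[[0,0,0],[0,0,0]], jaw=[30,30])

```text
time_s: 15.15
tcp_pos: [0.5475, -0.0544, 0.0756]
orientation: [0.0, 0.753, 0.658, -0.0]
force: [-2.3, -0.6, 5.2]
finger_gap: 0.425
```

Call:
step_arm(linear=[[0.001,0,0],[0.001,0,0]], angular=[[0,0,0],[0,0,0]], jaw=[30,30])

```text
time_s: 15.35
tcp_pos: [0.5475, -0.0537, 0.0755]
orientation: [0.0, 0.753, 0.658, -0.0]
force: [-1.9, -2.0, 4.9]
finger_gap: 0.42
```

Call:
step_arm(linear=[[0.001,0,0],[0.001,0,0]], angular=[[0,0,0],[0,0,0]], jaw=[30,30])

```text
time_s: 15.55
tcp_pos: [0.5475, -0.0537, 0.0755]
orientation: [0.001, 0.753, 0.658, -0.001]
force: [-2.7, -4.8, 5.7]
finger_gap: 0.427
```

Contact: the tool stopped at y -0.0537 while the force is rising. I press a bit more.

Call:
step_arm(linear=[[0.001,0,0],[0.001,0,0]], angular=[[0,0,0],[0,0,0]], jaw=[30,30])

```text
time_s: 15.75
tcp_pos: [0.5476, -0.0536, 0.0755]
orientation: [0.001, 0.753, 0.658, -0.002]
force: [-3.3, -6.3, 5.9]
finger_gap: 0.424
```

Call:
step_arm(linear=[[0.0005,0,0],[0.0005,0,0],[0.0005,0,0]], angular=[[0,0,0],[0,0,0],[0,0,0]], jaw=[30,30,30])

```text
time_s: 16.05
tcp_pos: [0.5476, -0.0536, 0.0755]
orientation: [0.002, 0.753, 0.658, -0.002]
force: [-3.5, -8.3, 5.4]
finger_gap: 0.425
```

Call:
step_arm(linear=[[-0.001,0,0],[-0.0012,0,0],[-0.0012,0,0],[-0.0012,0,0],[-0.0012,0,0],[-0.0012,0,0],[-0.0012,0,0],[-0.0012,0,0],[-0.0012,0,0]], angular=[[0,0,0],[0,0,0],[0,0,0],[0,0,0],[0,0,0],[0,0,0],[0,0,0],[0,0,0],[0,0,0]], jaw=[30,30,45,60,100,100,100,100,100])

```text
time_s: 16.95
tcp_pos: [0.5479, -0.0519, 0.0751]
orientation: [-0.0, 0.753, 0.658, 0.0]
force: [-0.5, -0.0, -0.3]
finger_gap: 0.925
```

Run:
```python
from h import *
import cv2
s,t,r=cur(); print(t.round(4),s["finger_gap"],r.inv().apply(s["force"]).round(2))
d=optics.get_image("wrist"); cv2.imwrite("pics/w9.png",d["image"][:,:,::-1])
K=[.4848,.0405]
rel([t[0],t[1],.2],down(YAW)); rel([K[0],K[1],.2],down(YAW+np.pi/2))
```

```text
[ 0.5479 -0.0519  0.0751] 0.9250581072251501 [-0.11 -0.48  0.31]
lin [0.0, 0.0, -0.1249] ang [0.0, -0.0001, 0.0003]
lin [0.0831, -0.075, -0.1249] ang [0.0001, -0.0001, -1.5705]
```

View pics/w9.png

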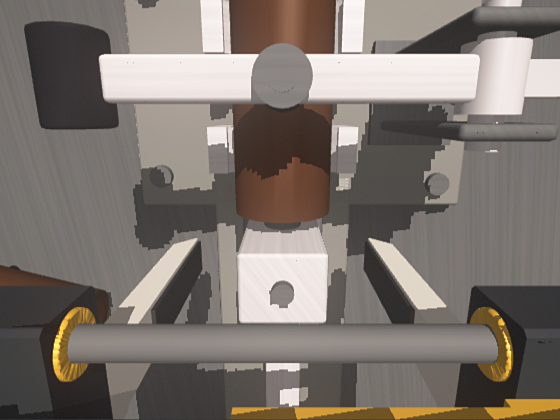

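The block is released and bearing on the shaft, around (283,222). I rise, turn back and go over the closed knob.

Call:
step_arm(linear=[[0,0,-0.05],[0,0,-0.1],[0.04,-0.04,-0.125],[0.083,-0.075,-0.125],[0.083,-0.075,-0.125],[0.083,-0.075,-0.125],[0.083,-0.075,-0.125],[0.083,-0.075,-0.125],[0.083,-0.075,-0.125],[0.083,-0.075,-0.125],[0.083,-0.075,-0.125],[0.083,-0.075,-0.125]], angular=[[0,0,0],[0,0,0],[0,0,-0.15],[0,0,-0.3],[0,0,-0.45],[0,0,-0.6],[0,0,-0.75],[0,0,-0.9],[0,0,-1.05],[0,0,-1.2],[0,0,-1.35],[0,0,-1.5]], jaw=[100,100,100,100,100,100,100,100,100,100,100,100])

```text
time_s: 18.2
tcp_pos: [0.4847, 0.0404, 0.2002]
orientation: [0.0, 0.1, 0.995, 0.0]
force: [-0.1, 0.1, 0.1]
finger_gap: 0.999
```

Call:
step_arm(linear=[[0,0,0],[0,0,0]], angular=[[0,0,-0.0705],[0,0,-0.0705]], jaw=[100,100])

```text
time_s: 18.4
tcp_pos: [0.4847, 0.0404, 0.2002]
orientation: [0.0, 0.068, 0.998, 0.0]
force: [0.3, 0.4, -0.2]
finger_gap: 1.004
```

Run:
```python
from h import *
import cv2
s,t,r=cur(); print(t.round(4),s["finger_gap"],r.inv().apply(s["force"]).round(2))
d=optics.get_image("wrist"); cv2.imwrite("pics/w10.png",d["image"][:,:,::-1])
print([(round(q["score"],2),np.round(q["location"],4)) for q in optics.place_of("wrist","clamp_knob")[:2]])
rel([.4855,.0417,.099],down(YAW+np.pi/2))
```

```text
[0.4847 0.0404 0.2002] 1.0042808533041379 [-0.28  0.41  0.16]
[(0.67, array([0.4838, 0.0424, 0.1048]))]
lin [-0.0006, 0.0014, 0.1012] ang [0.0001, 0.0001, -0.0016]
```

View pics/w10.png

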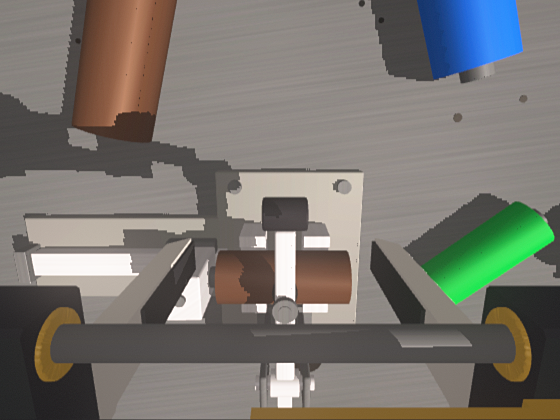

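The knob at (285,213) is centred between the fingers. I descend and grip.

Call:
step_arm(linear=[[0,0.0014,0.05],[0,0.0014,0.1],[0,0.0014,0.1],[0,0.0014,0.1],[0,0.0014,0.1],[0,0.0014,0.1],[0,0.0014,0.1],[0,0.0014,0.1],[0,0.0014,0.1],[0,0.0014,0.1],[0,0.0014,0.1],[0,0.0014,0.1]], angular=[[0,0,0],[0,0,0],[0,0,0],[0,0,0],[0,0,0],[0,0,0],[0,0,0],[0,0,0],[0,0,0],[0,0,0],[0,0,0],[0,0,0]], jaw=[100,60,50,30,20,20,20,20,20,20,20,20], grip_force=14)

```text
time_s: 19.7
tcp_pos: [0.4853, 0.0418, 0.1006]
orientation: [0.0, 0.068, 0.998, 0.0]
force: [-0.1, 0.3, 5.5]
finger_gap: 0.357
```

Run:
```python
from h import *
s,t,r=cur(); print(t.round(4),s["finger_gap"],r.inv().apply(s["force"]).round(2))
a0=np.arctan2(.139,.0555)+1.95
for th in [.1,.2,.3,.4,.5,.6,.7,.8,.9,1,1.1,1.2,1.3,1.4,1.5,1.6,1.7,1.8,1.85,1.9,1.95]:
    a=a0-th; print(th,round(-.15*(np.cos(a)-np.cos(a0)),4),round(-.15*(np.sin(a)-np.sin(a0)),4))
```

```text
[0.4853 0.0418 0.1006] 0.3568362564977242 [ 0.13  0.31 -5.53]
0.1 -0.0008 -0.015
0.2 -0.003 -0.0298
0.3 -0.0067 -0.0443
0.4 -0.0119 -0.0584
0.5 -0.0184 -0.0719
0.6 -0.0263 -0.0847
0.7 -0.0353 -0.0966
0.8 -0.0456 -0.1076
0.9 -0.0568 -0.1175
1 -0.069 -0.1262
1.1 -0.0821 -0.1336
1.2 -0.0957 -0.1397
1.3 -0.11 -0.1445
1.4 -0.1246 -0.1477
1.5 -0.1395 -0.1495
1.6 -0.1545 -0.1498
1.7 -0.1694 -0.1486
1.8 -0.1842 -0.146
1.85 -0.1914 -0.1441
1.9 -0.1986 -0.1418
1.95 -0.2056 -0.1392
```

Call:
step_arm(linear=[[-0.0008,0,-0.015],[-0.003,0,-0.0298],[-0.0067,0,-0.0443],[-0.0119,0,-0.0584],[-0.0184,0,-0.0719],[-0.0263,0,-0.0847],[-0.0353,0,-0.0966],[-0.0456,0,-0.1076],[-0.0568,0,-0.1175],[-0.069,0,-0.1262],[-0.0821,0,-0.1336],[-0.0957,0,-0.1397]], angular=[[0,0,0],[0,0,0],[0,0,0],[0,0,0],[0,0,0],[0,0,0],[0,0,0],[0,0,0],[0,0,0],[0,0,0],[0,0,0],[0,0,0]], jaw=[20,20,20,20,20,20,20,20,20,20,20,20])

```text
time_s: 20.9
tcp_pos: [0.5758, 0.0295, 0.2384]
orientation: [-0.005, 0.067, 0.998, 0.0]
force: [-6.1, 1.1, 1.2]
finger_gap: 0.361
```

Run:
```python
from h import *
import cv2
s,t,r=cur(); print(t.round(4),s["finger_gap"],r.inv().apply(s["force"]).round(2))
d=optics.get_image("wrist"); cv2.imwrite("pics/w11.png",d["image"][:,:,::-1])
```

```text
[0.5758 0.0295 0.2384] 0.36104010085333704 [ 6.2   0.26 -1.1 ]
```

View pics/w11.png

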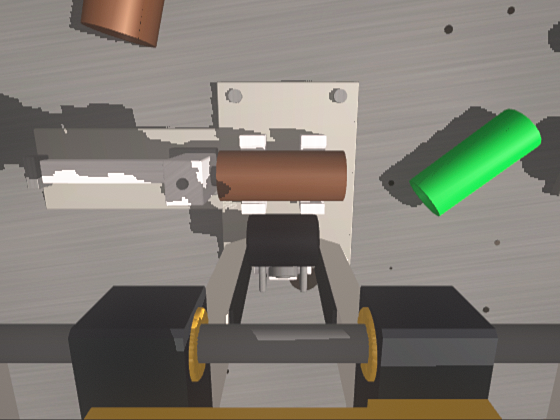

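Call:
step_arm(linear=[[-0.0143,0,-0.0048],[-0.0289,0,-0.008],[-0.0438,0,-0.0098],[-0.0588,0,-0.0101],[-0.0737,0,-0.0089],[-0.0885,0,-0.0063],[-0.0957,0,-0.0044],[-0.1029,0,-0.0021],[-0.107,0,-0.0005],[-0.107,0,-0.0005]], angular=[[0,0,0],[0,0,0],[0,0,0],[0,0,0],[0,0,0],[0,0,0],[0,0,0],[0,0,0],[0,0,0],[0,0,0]], jaw=[20,20,20,20,20,20,20,20,20,20])

```text
time_s: 21.95
tcp_pos: [0.6892, 0.0141, 0.2411]
orientation: [0.004, 0.068, 0.998, 0.0]
force: [6.6, 1.1, 4.0]
finger_gap: 0.36
```

Call:
step_arm(linear=[[0,0,0],[0,0,0],[0,0,0],[0,0,0],[0,0,0],[0,0,0],[0,0,0],[0,0,-0.03],[0,0,-0.06],[0,0,-0.09],[0,0,-0.09],[0,0,-0.09]], angular=[[0,0,0],[0,0,0],[0,0,0],[0,0,0],[0,0,0],[0,0,0],[0,0,0],[0,0,0],[0,0,0],[0,0,0],[0,0,0],[0,0,0]], jaw=[60,100,100,100,100,100,100,100,100,100,100,100])

```text
time_s: 23.15
tcp_pos: [0.6859, 0.0144, 0.3306]
orientation: [0.001, 0.068, 0.998, 0.0]
force: [0.1, 0.3, 0.0]
finger_gap: 1.002
```

Run:
```python
from h import *
import cv2
s,t,r=cur(); print(t.round(4),s["finger_gap"],r.inv().apply(s["force"]).round(2))
for c in ["wrist","scene","top"]:
  d=optics.get_image(c); I=d["image"][:,:,::-1]
  if c=="scene": I=cv2.resize(I[150:330,130:370],None,fx=3,fy=3)
  cv2.imwrite(f"pics/{c}12.png",I)
  for l in ["stop_face","clamp_knob","tube_end","washer","sleeve_a","housing"]:
    print(c,l,[(round(q["score"],2),np.round(q["location"],4)) for q in optics.place_of(c,l)[:2]])
```

```text
[0.6859 0.0144 0.3306] 1.0016478425485627 [-0.11  0.27 -0.03]
wrist stop_face [(0.62, array([ 0.5467, -0.0408,  0.0542]))]
wrist clamp_knob [(0.71, array([0.6869, 0.0129, 0.2462]))]
wrist tube_end [(0.73, array([0.5518, 0.2848, 0.0277])), (0.7, array([ 0.5502, -0.0234,  0.0543]))]
wrist washer []
wrist sleeve_a [(0.85, array([ 5.552e-01, -3.437e-01, -2.000e-04]))]
wrist housing [(0.56, array([0.5943, 0.3754, 0.0016]))]
scene stop_face [(0.88, array([ 0.5522, -0.0373,  0.0577]))]
scene clamp_knob [(0.57, array([0.6872, 0.0138, 0.2461])), (0.44, array([ 0.5533, -0.0255,  0.0532]))]
scene tube_end [(0.85, array([0.5501, 0.2829, 0.022 ])), (0.82, array([ 0.2636, -0.0429,  0.0364]))]
scene washer [(0.5, array([ 4.460e-01, -3.692e-01,  3.000e-04]))]
scene sleeve_a [(0.63, array([0.4708, 0.376 , 0.0011])), (0.44, array([ 0.5614, -0.349 , -0.0017]))]
scene housing [(0.89, array([0.5928, 0.3759, 0.0025]))]
top stop_face [(0.71, array([ 0.4476, -0.3673,  0.0007]))]
top clamp_knob [(0.71, array([ 0.4509, -0.3658,  0.0033]))]
top tube_end [(0.93, array([0.3905, 0.2242, 0.0324])), (0.63, array([ 0.2615, -0.0457,  0.0352]))]
top washer [(0.84, array([ 0.4493, -0.366 ,  0.0039]))]
top sleeve_a [(0.67, array([ 0.4748,  0.3681, -0.0009])), (0.49, array([ 0.5589, -0.35  ,  0.0023]))]
top housing [(0.71, array([ 0.5951,  0.3831, -0.0011]))]
```

View pics/wrist12.png

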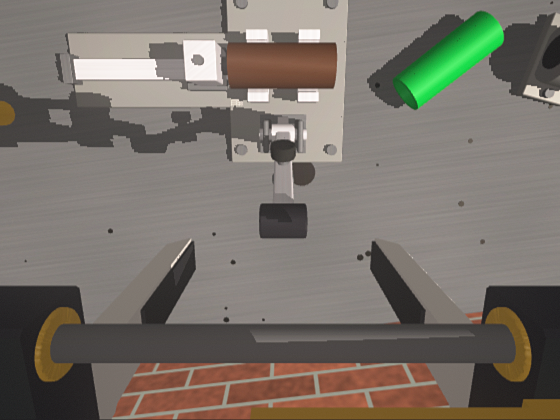

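View pics/scene12.png

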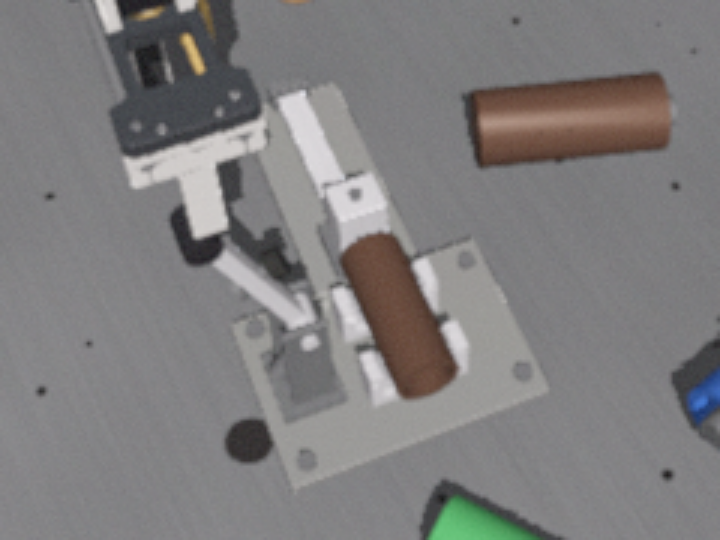

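The clamp is back at its start pose, with the knob at (283,220) in the wrist view. The tube is unmoved and the stop is against the shaft, with nothing touching the robot. I hand the job in.

```bash
python3 -c "
from cell import ticket; print(ticket.close_job())"
```

```text
the job is handed in; nothing more can be done
None
```

I did the whole job and handed it in at about 23 s of the 64 s allowed. The hand-in reports no verdict.

- **Clamp closed:** I swung the arm over centre by its knob and let go. It then held the tube by itself, with the knob reading 104–107 mm above the bench.
- **Stop set:** I slid the block about 95 mm along its rail until it met the shaft. I pressed it to about 8 N at the wrist, of which I estimate more than 6 N on the shaft. Then I released the block.
- **Clamp opened:** I swung the arm fully back and moved the fingers clear.

**Last checks**
- **Clamp:** the knob is back at its start position, about (0.687, 0.013, 0.246).
- **Stub and stop:** in the pictures the stub has not visibly moved and the stop is still against the shaft. The network points put the face about 13 mm from the tube end. That is within the possible shaft lengths but only good to about 4 mm, so the 2.5 mm gap and 3 mm shift limits were not measured directly.
- **Bystanders:** all four are within network accuracy of where they started.
- **Robot:** the wrist force was near zero with the fingers open above the knob.

**Disagreements:** in the last top-camera picture the networks placed the stop face and the knob on the washer. I took those as false reports, because the wrist and scene cameras agreed with each other. The estimated shaft end was about 3 mm short of where I felt contact.

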